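# Push the pepper mill into the condiment row

### The arm

A 6-joint arm with a two-finger parallel gripper is mounted at the origin on a cart in front of the work surface, level with it; the furniture and walls round the work are solid. World frame = base frame: x ahead of the robot, y to its left, z up, the work surface at z = 0. Lengths are in m, angles in rad, forces in N, time in s.
With the tool pointing down it reaches from about 0.325 to 0.775 m from the base axis. Payload 9.3 kg.
Tool frame: the origin (TCP) lies at the very end of the fingers, on their centre line; the grasp point (between the pads) lies 19 mm behind it; z points along the fingers, y is the line along which they close (so a half turn about z gives the same grasp; the last joint's range is limited). The gripper opens to 85 mm and grips with 20 to 120 N. Pads are 22 mm wide; open, the fingers measure 114 mm over their backs; the gripper's body (76 mm by 85 mm) begins 54 mm behind the grasp point. The pads swing forward as they close: fully open they stand 13 mm farther back than shut.
Start: joints at [-1.303, 0.259, 0.021, 1.334, 0, 1.418], TCP at [0.225, -0.502, 0.231] pointing down, gripper open.
Joint ranges: [-3.04, 3.04], [-0.91, 1.82], [-1.04, 1.36], [-1.92, 1.95], [-1.52, 1.45], [-3.14, 3.14]. Speed limits (rad/s): [2.22, 2.22, 2.79, 3.14, 3.14, 3.14].

### API

Orientations are given as [roll, pitch, yaw] about the fixed x, y, z axes, in that order (R = Rz(yaw) Ry(pitch) Rx(roll)).
In Python, from workcell import get_obs, vision, order gives the robot as it stands. The module is installed in compiled form; this text tells all that it offers.
- The arm moves only by the tool jog_arm, never from a script. Its argument "deltas" is text: rows parted by semicolons, each of 6 numbers parted by spaces: the shift along the tool's x, y, z normalised to -1 to 1, where 1 is 200 mm, then the turn, a rotation vector about the tool's x, y, z normalised to -1 to 1, where 1 is 90 degrees. In form: x y z wx wy wz; .... A call has exactly 10 rows; each row is the pose to reach, as a shift and turn from the pose commanded when the call began, along the tool's axes at that moment; what a row does not reach only later rows make up. A row lasts 1/8 s, in which the tool goes at most 62.5 mm and 10.7 degrees, less where a joint would pass 70% of its speed; a pose out of reach is approached as far as the arm can. A call with a number of a shift or a turn outside -1 to 1 is refused whole. A call with a gripper value outside its range is refused whole. "gripper" is the closure in counts, from 0 (fully open) to 255 (shut), set as the call begins (left out, the last holds). The fingers move at their own pace and stop on an object; "newtons" is the grip in N (left out, the last holds). Time passes only in rows, so rows that repeat a pose let the fingers close, or fill a call up. It gives the time, the measured TCP pose, the force, the opening and the grip force at its end, in the units of the state.
- get_obs(): the state, without advancing time (a new reading comes with each control period).
- vision.capture(name): name is "scene" or "side" or "wrist"; returns the picture (384x512x3 uint8, blue, green, red); there is no depth.
- vision.get_calibration(name): a dict with "fx", "fy", "cx", "cy" (pixels), "extrinsics" (4x4, takes a point from world to camera coordinates). Camera axes: x right, y down, z forward; pixel columns grow to the right and rows downward; lengths in m; the calibration is good to about 2 mm. The wrist camera is an equidistant fisheye: a pixel r from the principal point sees the ray r / f radians off the axis. A picture is of the moment at which its call begins: read the wrist's pose just before it. get_calibration takes no time and is no camera call; for the wrist camera it gives the pose at the moment of the call.
- order.hand_in(): hands the job in; it is judged then, once.
The state is a dict: "t": time; "joint_positions": joint angles; "qvel": joint speeds; "joint_efforts": joint torques, N m; "tcp_pos": TCP position; "tcp_rot": TCP orientation; "ft_force": force on the tool from outside, world axes, zero at the start; "ft_torque": the same for the moment, N m; "width": finger opening in m; "grip_force": force on a finger pad.
Only numpy, scipy, OpenCV 4.12 (cv2) and the standard library are available. Lean on these libraries where they do the work, as an engineer would, in place of code of your own. Each camera call takes 0.05 s, during which the arm holds its last target. There are 200 camera calls.

### The job

Put the tall dark wooden pepper mill into the white condiment tray, in the middle of the row between the two spice jars. The gap is too narrow for it, so push it in low from the tray's open front, nudging the jars apart, until it stands all the way in, near the back wall. Do not knock a jar over; in the end all three stand upright on the tray's floor in one row, with the mill let go.

Things in the scene. Friction and masses are not known exactly. Their poses are not given: they have to be found in the camera images.
- pepper_mill: Tall dark brown turned wooden pepper mill, round, 170 mm tall, 58 mm across at its foot (the widest part), standing loose on the worktop; 0.18 kg. Origin: centre of its underside, z up. Its round head, 49 mm across at height 141 mm, spans heights 123 to 159 mm, above the tops of the jars, and is fixed to the body. The small grey-topped shaker (44 x 90 mm) and the oil bottle nearby are not wanted.
- tray: Low white glazed tray, fixed, open at front and top. Inside 160 mm (y) by 66 mm (x); floor 4 mm thick, no front lip; back and end walls 60 mm high, 6 mm thick. Origin: at worktop height below the centre of the inner floor; x points from the open front (edge at x = -33 mm) to the back wall (inner face at +33 mm), y along the row, z up. Smooth: jars slide on it easily (friction about 0.2).
- jar_left: Spice jar with a dark cap, a cylinder 41 mm across, 105 mm tall, loose, 0.11 kg, on the tray's floor towards the tray's +y end. Origin: centre of its underside, z up. The two jars leave a gap of only 15 to 39 mm at about the middle of the tray, with free space outside them; with the mill in, about 20 mm of slack is left in the row.
- jar_right: The same kind of spice jar (41 mm across, 105 mm tall), in the half towards the tray's -y end. Origin: centre of its underside, z up.
Mind the look-alikes: they are no part of the job. Several things have the shape of the pepper_mill; the one meant has the colours described above. Leave any pink look-alike of the jar_right alone.

How it is judged:
By the outcome, as a careful person would: the job done as asked, in the order asked, and still so for the second after the job is handed in, with the robot touching nothing.
It also fails if it takes over 42 s, if anything falls off the work surface, if the arm or the gripper's body presses on something with over 40 N, if the wrist force passes 120 N, or if a joint passes its speed limit or range.

## Working session

There is one attempt and no reset: what is moved stays moved. The work goes in short steps, Python scripts to look and compute and a tool call to move; the robot and the scene stay as the last step left them, time stands still between calls to the robot, and variables do not carry over. Pictures are saved under pics/ and viewed, at most 10 in all, crops included, and the job is handed in when it is done.

Besides the shell and the picture viewer there is one more tool, called by a JSON object that holds its "op" and its "data". jog_arm: Moves the arm, as the interface text tells. Its arguments: {"type":"object","properties":{"deltas":{"type":"string"},"gripper":{"type":"number"},"newtons":{"type":"number"}},"required":["deltas"]}

```bash
mkdir -p pics
python3 - <<'E'
from workcell import get_obs, vision
import cv2, numpy as np
o=get_obs(); print(o['t'],o['tcp_pos'],o['tcp_rot'],o['width'])
a=vision.capture('scene'); b=vision.capture('side')
cv2.imwrite('pics/scene0.png',a); cv2.imwrite('pics/side0.png',b)
cv2.imwrite('pics/both.png',cv2.resize(np.vstack([a,b]),None,fx=.78,fy=.78))
for n in('scene','side'):
    c=vision.get_calibration(n); print(n,c['fx'],c['fy'],c['cx'],c['cy'],np.round(c['extrinsics'],4).tolist())
E
```

```text
0.0 [ 0.22457767 -0.50175287  0.23065781] [-3.14025468e+00 -2.36646862e-04  4.20728247e-01] 0.08506386729639534
scene 422.35937851804545 422.35937851804545 261.2889513791714 192.15244081631184 [[-0.8046, -0.5934, -0.0218, 0.5846], [-0.3322, 0.4803, -0.8118, 0.0531], [0.4922, -0.6459, -0.5836, 0.8374], [0.0, 0.0, 0.0, 1.0]]
side 407.2490456916611 407.2490456916611 255.46315176466044 195.38667660413188 [[-0.392, -0.9199, -0.0086, 0.4626], [-0.5788, 0.2539, -0.775, 0.234], [0.7151, -0.2988, -0.6319, 0.595], [0.0, 0.0, 0.0, 1.0]]
```

View pics/scene0.png

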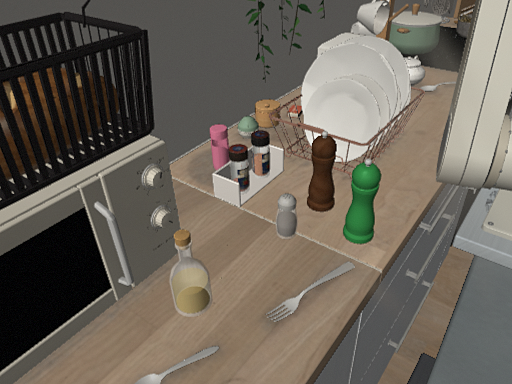

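View pics/side0.png

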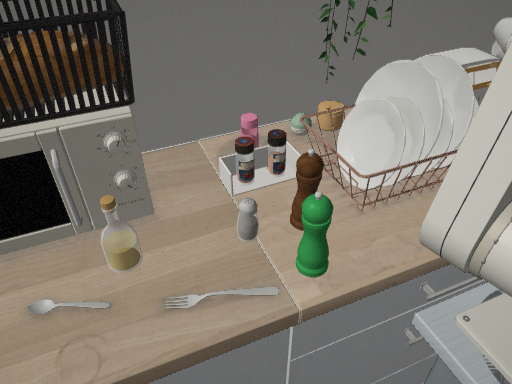

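In scene, the candidates for the mill are the brown one (322,172), the green one (361,205) and the grey shaker (286,215). The dark brown one fits the description. The dark-capped jars are at (239,167) and (260,153), and the pink one (220,147) is a look-alike. I'll take one enlarged crop to confirm and read pixels.

```bash
python3 - <<'E'
import cv2, numpy as np
a=cv2.imread('pics/scene0.png')[115:255,200:400]; b=cv2.imread('pics/side0.png')[105:285,210:350]
A=cv2.resize(a,None,fx=3,fy=3,interpolation=cv2.INTER_CUBIC)  # 600x420
B=cv2.resize(b,None,fx=3,fy=3,interpolation=cv2.INTER_CUBIC)  # 420x540
def grid(im,x0,y0):
    for x in range(0,im.shape[1],60): cv2.putText(im,str(x0+x//3),(x,10),0,.35,(0,255,255),1); cv2.line(im,(x,0),(x,im.shape[0]),(0,255,255),1) if 0 else cv2.line(im,(x,12),(x,18),(0,255,255),1)
    for y in range(0,im.shape[0],60): cv2.putText(im,str(y0+y//3),(0,y+4),0,.35,(0,255,255),1)
grid(A,200,115);grid(B,210,105)
cv2.imwrite('pics/cropA.png',A);cv2.imwrite('pics/cropB.png',B)
E
cat > h.py <<'E'
import numpy as np
from workcell import vision
def ray(n,u,v):
    c=vision.get_calibration(n); E=np.array(c['extrinsics']); R=E[:3,:3]; t=E[:3,3]
    x=np.array([(u-c['cx'])/c['fx'],(v-c['cy'])/c['fy'],1.])
    if n=='wrist':
        r=np.hypot(x[0],x[1]); x=np.array([*(x[:2]/r*np.sin(r)),np.cos(r)])
    return -R.T@t, R.T@x
def at_z(n,u,v,z):
    o,d=ray(n,u,v); return (o+d*(z-o[2])/d[2])[:3]
def proj(n,p):
    c=vision.get_calibration(n); q=np.array(c['extrinsics'])@np.r_[p,1]
    return c['cx']+c['fx']*q[0]/q[2], c['cy']+c['fy']*q[1]/q[2]
E
```

```text
(no output)
```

View pics/cropA.png

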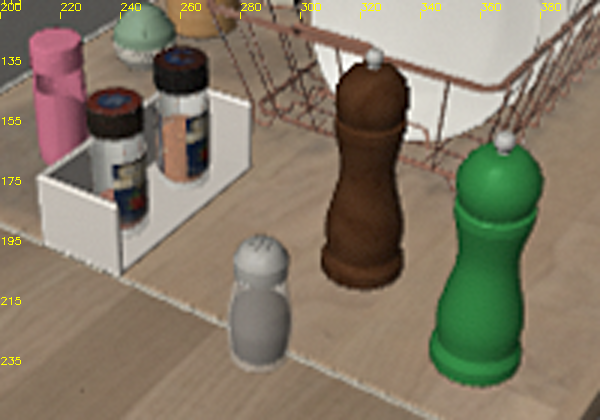

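View pics/cropB.png

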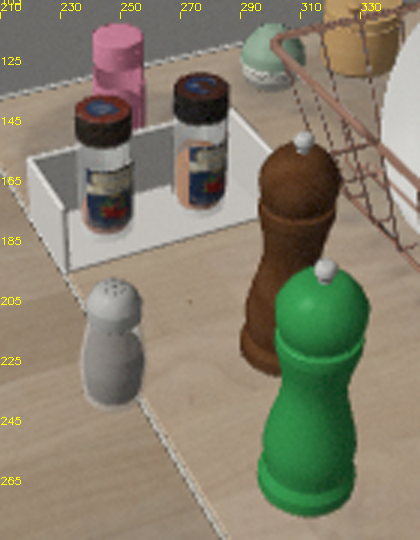

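The crops confirm the brown mill, with its knob at scene (324.7,134.3) and side (311.3,152.3). The jar cap tops are at scene (238,149) and (261,136). The tray's front corners are at scene (241,207) and (283,172).

Run:
```python
from h import *
P=lambda l,n,u,v,z: print(l,n,np.round(at_z(n,u,v,z),4)[:2])
def tri(l,a,b):
    o1,d1=ray('scene',*a);o2,d2=ray('side',*b)
    s=np.linalg.lstsq(np.c_[d1,-d2],o2-o1,rcond=None)[0]; p,q=o1+d1*s[0],o2+d2*s[1]
    print(l,'tri',np.round((p+q)/2,4),'gap',round(np.linalg.norm(p-q),4))
tri('knob',(324.7,134.3),(311.3,152.3)); tri('head',(324,146.7),(309.7,165))
P('head','scene',324,146.7,.141);P('head','side',309.7,165,.141);P('foot','scene',321,202,.01)
for l,a,b in (('jarA',(238.3,149.3),(244.3,140.3)),('jarB',(261,135.7),(277.3,132.7))):
    tri(l,a,b);P(l,'scene',*a,.109);P(l,'side',*b,.109)
tri('endA front bottom',(240.7,206.7),(232.3,195.7));P('','scene',240.7,206.7,0);P('','side',232.3,195.7,0)
tri('endA front top',(239,184.3),(231.7,175));P('','scene',239,184.3,.06);P('','side',231.7,175,.06)
tri('endA back top',(213.3,174.3),(219.3,158.3));P('','scene',213.3,174.3,.06);P('','side',219.3,158.3,.06)
P('endB front bottom','scene',283.3,172.3,0);P('endB front top','scene',283.3,149.3,.06)
P('endB back top','side',287.3,141,.06)
P('shaker','scene',286,230,.01);P('green','scene',361,205,.06)
c=vision.get_calibration('wrist');print(np.round(c['extrinsics'],3).tolist(),c['fx'],c['cx'],c['cy'])
```

```text
knob tri [0.4112 0.2188 0.1634] gap 0.0022
head tri [0.4098 0.2206 0.1376] gap 0.002
head scene [0.4059 0.2274]
head side [0.4072 0.2223]
foot scene [0.4031 0.2279]
jarA tri [0.5756 0.2821 0.1096] gap 0.0058
jarA scene [0.5721 0.2853]
jarA side [0.5817 0.2796]
jarB tri [0.5728 0.2071 0.1101] gap 0.0081
jarB scene [0.5683 0.2116]
jarB side [0.5817 0.2026]
endA front bottom tri [0.5395 0.3276 0.003 ] gap 0.0038
 scene [0.5397 0.3266]
 side [0.5458 0.3252]
endA front top tri [0.5419 0.3253 0.0572] gap 0.0022
 scene [0.5378 0.3297]
 side [0.5401 0.3259]
endA back top tri [0.6078 0.3296 0.0595] gap 0.0024
 scene [0.6055 0.3316]
 side [0.609  0.3291]
endB front bottom scene [0.54   0.1654]
endB front top scene [0.5427 0.1624]
endB back top side [0.613  0.1606]
shaker scene [0.4135 0.344 ]
green scene [0.3066 0.2529]
[[0.409, -0.912, -0.002, -0.548], [-0.879, -0.395, 0.268, -0.035], [-0.245, -0.108, -0.963, 0.379], [0.0, 0.0, 0.0, 1.0]] 297.3186396354542 259.03095947684176 183.96658975028566
```

Run:
```python
from h import *
def tri(l,a,b):
    o1,d1=ray('scene',*a);o2,d2=ray('side',*b)
    s=np.linalg.lstsq(np.c_[d1,-d2],o2-o1,rcond=None)[0]; p,q=o1+d1*s[0],o2+d2*s[1]
    print(l,'tri',np.round((p+q)/2,3),'gap',round(np.linalg.norm(p-q),4))
tri('rim far',(275,108),(302,119));tri('rim near',(363,143),(362,199));tri('plate top',(352,35),(447,54)); tri('small plate top',(345,76),(374,98))
from scipy.spatial.transform import Rotation as R
def delta(p,rpy):
    from workcell import get_obs
    o=get_obs(); A=R.from_euler('xyz',o['tcp_rot']); d=A.inv().apply(np.array(p)-o['tcp_pos'])/.2
    w=(A.inv()*R.from_euler('xyz',rpy)).as_rotvec()/(np.pi/2); return np.round(d,3),np.round(w,3)
open('h.py','a').write('''
from scipy.spatial.transform import Rotation as R
def delta(p,rpy):
    from workcell import get_obs
    o=get_obs(); A=R.from_euler('xyz',o['tcp_rot']); d=A.inv().apply(np.array(p)-o['tcp_pos'])/.2
    w=(A.inv()*R.from_euler('xyz',rpy)).as_rotvec()/(np.pi/2); return np.round(d,3),np.round(w,3)
''')
for p in ((.29,-.35,.33),(.33,-.1,.33),(.36,.05,.33),(.39,.2,.3)): print(p,delta(p,[np.pi,0,np.pi]))
```

```text
rim far tri [0.572 0.15  0.143] gap 0.0129
rim near tri [0.35  0.146 0.107] gap 0.0422
plate top tri [ 0.585 -0.233  0.214] gap 0.0019
small plate top tri [0.452 0.069 0.221] gap 0.0004
(0.29, -0.35, 0.33) (array([ 0.609, -0.56 , -0.496]), array([-0.000e+00, -1.000e-03, -1.732e+00]))
(0.33, -0.1, 0.33) (array([ 1.302, -1.619, -0.494]), array([-0.000e+00, -1.000e-03, -1.732e+00]))
(0.36, 0.05, 0.33) (array([ 1.745, -2.242, -0.493]), array([-0.000e+00, -1.000e-03, -1.732e+00]))
(0.39, 0.2, 0.3) (array([ 2.188, -2.866, -0.343]), array([-0.000e+00, -1.000e-03, -1.732e+00]))
```

{"op": "jog_arm", "data": {"deltas": "0.1 -0.1 -0.3 0 0 -0.1; 0.3 -0.3 -0.6 0 0 -0.2; 0.5 -0.5 -0.65 0 0 -0.3; 0.7 -0.7 -0.65 0 0 -0.4; 0.8 -0.8 -0.65 0 0 -0.5; 0.8 -0.9 -0.65 0 0 -0.6; 0.8 -1 -0.65 0 0 -0.7; 0.8 -1 -0.65 0 0 -0.8; 0.8 -1 -0.65 0 0 -0.9; 0.8 -1 -0.65 0 0 -0.9", "gripper": 0}}

```text
t: 1.35
tcp_pos: [0.289, -0.254, 0.3612]
tcp_rot: [-3.142, -0.0, 1.834]
ft_force: [0.2, -0.3, 0.2]
width: 0.0858
grip_force: 0.0
```

Run:
```python
from h import *
for p in ((.33,-.1,.36),(.36,.05,.36),(.39,.2,.33)): print(p,delta(p,[np.pi,0,np.pi]))
```

```text
(0.33, -0.1, 0.36) (array([0.69 , 0.398, 0.006]), array([ 0.   , -0.   , -0.833]))
(0.36, 0.05, 0.36) (array([1.375, 0.738, 0.006]), array([ 0.   , -0.   , -0.833]))
(0.39, 0.2, 0.33) (array([2.061, 1.078, 0.156]), array([ 0.   , -0.   , -0.833]))
```

{"op": "jog_arm", "data": {"deltas": "0.2 0.1 0 0 0 -0.1; 0.4 0.2 0 0 0 -0.2; 0.6 0.3 0 0 0 -0.3; 0.8 0.4 0 0 0 -0.4; 0.9 0.5 0 0 0 -0.5; 1 0.55 0 0 0 -0.6; 1 0.55 0 0 0 -0.7; 1 0.55 0 0 0 -0.8; 1 0.55 0 0 0 -0.833; 1 0.55 0 0 0 -0.833"}}

```text
t: 2.6
tcp_pos: [0.343, -0.0323, 0.3612]
tcp_rot: [3.141, -0.0, 3.139]
ft_force: [-0.0, -0.6, -0.2]
width: 0.0854
grip_force: 0.0
```

Run:
```python
from h import *
for p in ((.36,.17,.36),(.40,.2,.33)): print(p,delta(p,[np.pi,0,np.pi]))
```

```text
(0.36, 0.17, 0.36) (array([-0.083,  1.012,  0.006]), array([ 0.   , -0.   , -0.001]))
(0.4, 0.2, 0.33) (array([-0.282,  1.162,  0.156]), array([ 0.   , -0.   , -0.001]))
```

{"op": "jog_arm", "data": {"deltas": "-0.05 0.2 0 0 0 0; -0.1 0.4 0 0 0 0; -0.15 0.6 0 0 0 0; -0.2 0.8 0 0 0 0; -0.25 0.95 0 0 0 0; -0.25 0.95 0 0 0 0; -0.25 0.95 0 0 0 0; -0.25 0.95 0 0 0 0; -0.25 0.95 0 0 0 0; -0.25 0.95 0 0 0 0"}}

```text
t: 3.85
tcp_pos: [0.3928, 0.1573, 0.3614]
tcp_rot: [3.142, 0.0, -3.141]
ft_force: [-0.1, 0.2, 0.3]
width: 0.0848
grip_force: 0.0
```

Run:
```python
from h import *
import cv2
c=vision.get_calibration('wrist');E=np.array(c['extrinsics'])
a=vision.capture('wrist'); cv2.imwrite('pics/w1.png',a)
A=cv2.resize(a,(768,576),interpolation=cv2.INTER_CUBIC); cv2.imwrite('pics/w1b.png',A)
np.save('w1.npy',E); print(-E[:3,:3].T@E[:3,3],np.round(E[:3,:3],3).tolist())
```

```text
[0.32457457 0.15845744 0.50411414] [[-0.001, 1.0, 0.001], [0.963, 0.001, 0.268], [0.268, 0.001, -0.963]]
```

View pics/w1b.png

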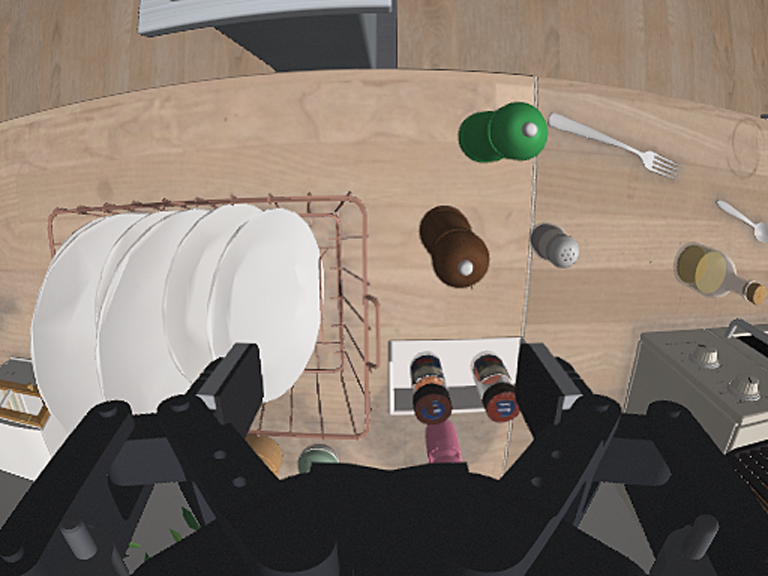

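The wrist view shows the brown mill (knob at (466,268), head about (460,258)), the tray front from (389,341) to (521,338), and the jar caps at (434,408) and (503,402). These are pixels of the enlarged picture, at 1.5 times.

Run:
```python
from h import *
P=lambda l,u,v,z: print(l,np.round(at_z('wrist',u/1.5,v/1.5,z),4)[:2])
P('knob',466,268,.165);P('head',460,258,.141);P('foot',441,225,.01)
P('jar right cap',434,408,.109);P('jar left cap',503,402,.109)
for z in(.004,.06): P('frontR %g'%z,389,341,z);P('frontL %g'%z,521,338,z);P('backR %g'%z,390,413,z)
```

```text
knob [0.4122 0.2204]
head [0.4097 0.2192]
foot [0.4024 0.218 ]
jar right cap [0.5768 0.2065]
jar left cap [0.5722 0.2799]
frontR 0.004 [0.5461 0.1598]
frontL 0.004 [0.5444 0.3259]
backR 0.004 [0.6511 0.1613]
frontR 0.06 [0.5213 0.1597]
frontL 0.06 [0.5198 0.3072]
backR 0.06 [0.6145 0.161 ]
```

{"op": "jog_arm", "data": {"deltas": "-0.03 0.1 0 0 0 0; -0.06 0.2 0 0 0 0; -0.085 0.31 0.1 0 0 0; -0.085 0.31 0.3 0 0 0; -0.085 0.31 0.5 0 0 0; -0.085 0.31 0.7 0 0 0; -0.085 0.31 0.8 0 0 0; -0.085 0.31 0.8 0 0 0; -0.085 0.31 0.8 0 0 0; -0.085 0.31 0.8 0 0 0"}}

```text
t: 5.15
tcp_pos: [0.4103, 0.2199, 0.2023]
tcp_rot: [3.141, 0.002, -3.14]
ft_force: [0.1, -0.2, 0.4]
width: 0.0854
grip_force: 0.0
```

Run:
```python
from h import *
import cv2
E=np.array(vision.get_calibration('wrist')['extrinsics'])
a=vision.capture('wrist'); cv2.imwrite('pics/w2b.png',cv2.resize(a,(768,576),interpolation=cv2.INTER_CUBIC))
print(delta((.41,.2195,.119),[np.pi,0,np.pi]))
```

```text
(array([ 0.002, -0.002,  0.416]), array([0.   , 0.001, 0.001]))
```

View pics/w2b.png

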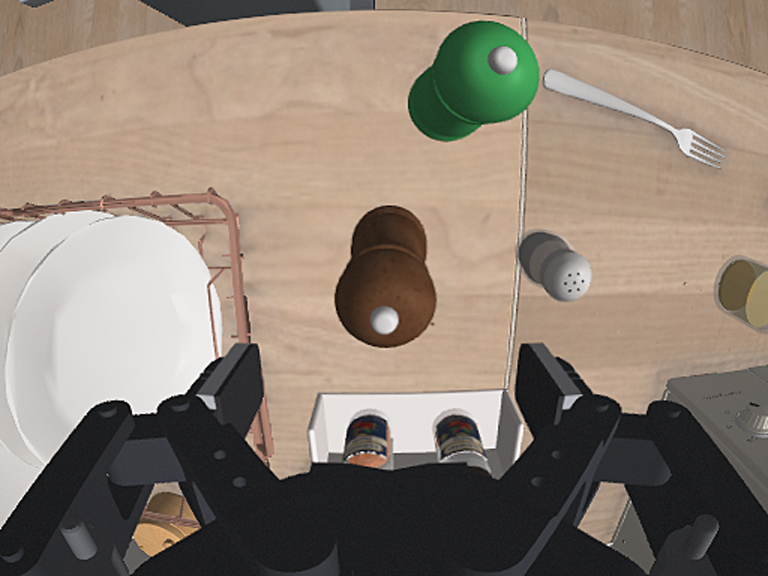

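The mill sits centred between the open fingers (knob at (385,320), head centre about (386,297)), and the jars are standing in the tray. I'll do a quick check of x.

Run:
```python
from h import *
P=lambda l,u,v,z: print(l,np.round(at_z('wrist',u/1.5,v/1.5,z),4)[:2])
P('knob',385,320,.165);P('head',386,295,.141);P('foot',388.5,240,.01)
P('frL',500,389,.004);P('frR',318,394,.004);P('frL6',500,389,.06);P('frR6',318,394,.06)
P('jar base front R',369,411,.006);P('jar base front L',457,411,.006)
```

```text
knob [0.4118 0.2198]
head [0.4082 0.2201]
foot [0.4068 0.2214]
frL [0.5419 0.3216]
frR [0.5458 0.1592]
frL6 [0.509 0.305]
frR6 [0.5123 0.1693]
jar base front R [0.5616 0.2044]
jar base front L [0.5625 0.2834]
```

{"op": "jog_arm", "data": {"deltas": "0 -0.005 0.1 0 0 0; 0 -0.005 0.2 0 0 0; 0 -0.005 0.3 0 0 0; 0 -0.005 0.38 0 0 0; 0 -0.005 0.42 0 0 0; 0 -0.005 0.42 0 0 0; 0 -0.005 0.42 0 0 0; 0 -0.005 0.42 0 0 0; 0 -0.005 0.42 0 0 0; 0 -0.005 0.42 0 0 0"}}

```text
t: 6.45
tcp_pos: [0.4098, 0.2188, 0.1174]
tcp_rot: [3.141, 0.0, -3.14]
ft_force: [-0.0, -0.5, -0.1]
width: 0.0852
grip_force: 0.0
```

{"op": "jog_arm", "data": {"deltas": "0 0.003 0 0 0 0; 0 0.003 0 0 0 0; 0 0.003 0 0 0 0; 0 0.003 0 0 0 0; 0 0.003 0 0 0 0; 0 0.003 0 0 0 0; 0 0.003 0 0 0 0; 0 0.003 0 0 0 0; 0 0.003 0 0 0 0; 0 0.003 0 0 0 0", "gripper": 255, "newtons": 60}}

```text
t: 7.7
tcp_pos: [0.4102, 0.2193, 0.1178]
tcp_rot: [3.142, 0.001, -3.14]
ft_force: [-0.8, -0.7, 5.6]
width: 0.0462
grip_force: 60.7
```

{"op": "jog_arm", "data": {"deltas": "0 0 -0.02 0 0 0; 0 0 -0.04 0 0 0; 0 0 -0.06 0 0 0; 0 0 -0.08 0 0 0; 0 0 -0.1 0 0 0; 0 0 -0.1 0 0 0; 0 0 -0.1 0 0 0; 0 0 -0.1 0 0 0; 0 0 -0.1 0 0 0; 0 0 -0.1 0 0 0"}}

```text
t: 8.95
tcp_pos: [0.4097, 0.2193, 0.1372]
tcp_rot: [-3.142, -0.0, -3.14]
ft_force: [-0.7, -0.2, -2.4]
width: 0.0462
grip_force: 61.5
```

Run:
```python
from h import *
import cv2
a=vision.capture('scene'); b=vision.capture('side'); cv2.imwrite('pics/s3.png',a)
A=cv2.resize(a[95:265,190:390],None,fx=2,fy=2,interpolation=cv2.INTER_CUBIC)
B=cv2.resize(b[95:265,200:400],None,fx=2,fy=2,interpolation=cv2.INTER_CUBIC)
cv2.imwrite('pics/ab3.png',np.hstack([A,B]))
for z in(0,.02): print(z,proj('scene',(.41,.2195,z)),proj('side',(.41,.2195,z)))
```

```text
0 (np.float64(319.8581871651188), np.float64(202.6700845316702)) (np.float64(304.9580872148292), np.float64(221.33983207983695))
0.02 (np.float64(320.42185992585814), np.float64(195.067201746255)) (np.float64(305.64352953091725), np.float64(213.95199881621912))
```

View pics/ab3.png

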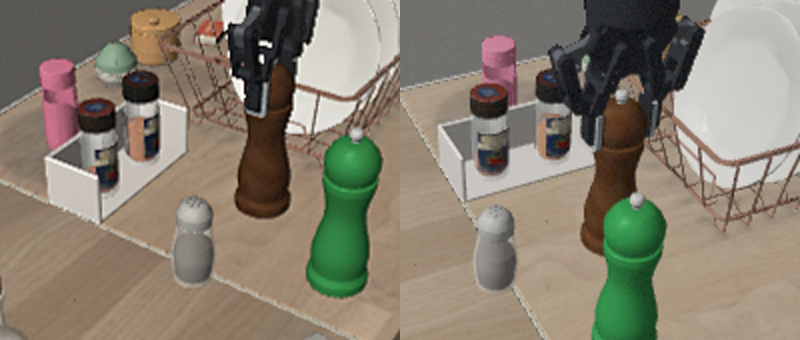

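{"op": "jog_arm", "data": {"deltas": "-0.06 0.03 0 0 0 0; -0.13 0.05 0 0 0 0; -0.2 0.08 0 0 0 0; -0.27 0.1 0.02 0 0 0; -0.34 0.118 0.04 0 0 0; -0.4 0.118 0.06 0 0 0; -0.45 0.118 0.068 0 0 0; -0.48 0.118 0.068 0 0 0; -0.5 0.118 0.068 0 0 0; -0.5 0.118 0.068 0 0 0"}}

```text
t: 10.3
tcp_pos: [0.5098, 0.243, 0.1238]
tcp_rot: [3.142, 0.0, -3.14]
ft_force: [-0.1, -0.3, -1.9]
width: 0.0459
grip_force: 61.6
```

Run:
```python
from h import *
import cv2
a=vision.capture('wrist'); a2=vision.capture('scene')
A=cv2.resize(a[180:384,110:410],None,fx=1.33,fy=1.33,interpolation=cv2.INTER_CUBIC)
B=cv2.resize(a2[95:231,190:390],(399,A.shape[0]),interpolation=cv2.INTER_CUBIC)
cv2.imwrite('pics/ab4.png',np.hstack([A,B]));cv2.imwrite('pics/w4.png',a)
print(delta((.578,.243,.1235),[np.pi,0,np.pi]))
```

```text
(array([-0.343, -0.001,  0.002]), array([0.   , 0.   , 0.001]))
```

View pics/ab4.png

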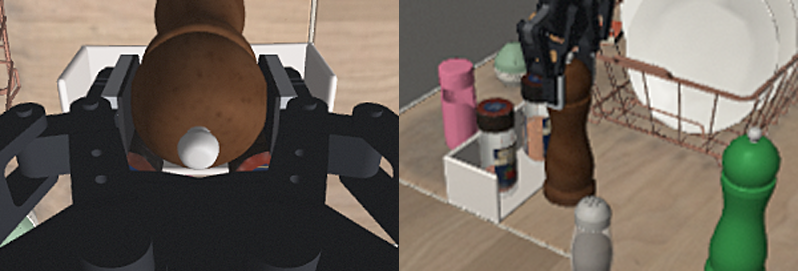

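The mill (200) is centred between the tray ends (62 and 338) in the wrist crop. Now I'll push it in slowly.

{"op": "jog_arm", "data": {"deltas": "-0.03 0 0.002 0 0 0; -0.06 0 0.002 0 0 0; -0.09 0 0.002 0 0 0; -0.12 0 0.002 0 0 0; -0.145 0 0.002 0 0 0; -0.17 0 0.002 0 0 0; -0.195 0 0.002 0 0 0; -0.22 0 0.002 0 0 0; -0.24 0 0.002 0 0 0; -0.24 0 0.002 0 0 0"}}

```text
t: 11.65
tcp_pos: [0.5579, 0.2431, 0.1232]
tcp_rot: [3.142, -0.0, -3.14]
ft_force: [-0.6, 0.1, -2.0]
width: 0.046
grip_force: 61.6
```

{"op": "jog_arm", "data": {"deltas": "-0.015 0 0 0 0 0; -0.03 0 0 0 0 0; -0.045 0 0 0 0 0; -0.06 0 0 0 0 0; -0.07 0 0 0 0 0; -0.08 0 0 0 0 0; -0.09 0 0 0 0 0; -0.095 0 0 0 0 0; -0.095 0 0 0 0 0; -0.095 0 0 0 0 0"}}

```text
t: 12.9
tcp_pos: [0.5767, 0.2432, 0.1233]
tcp_rot: [-3.142, 0.0, -3.14]
ft_force: [0.3, 0.6, -2.5]
width: 0.0456
grip_force: 61.6
```

Run:
```python
from h import *
import cv2
a=vision.capture('scene'); b=vision.capture('side')
A=cv2.resize(a[100:220,195:335],None,fx=2.8,fy=2.8,interpolation=cv2.INTER_CUBIC)
B=cv2.resize(b[100:220,205:345],None,fx=2.8,fy=2.8,interpolation=cv2.INTER_CUBIC)
cv2.imwrite('pics/ab5.png',np.hstack([A,B]))
```

```text
(no output)
```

View pics/ab5.png

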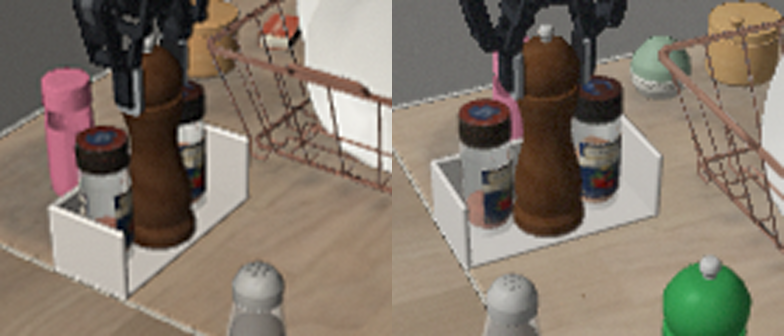

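The mill stands between the jars, both jars are upright, and there's no wall contact yet. I'll creep a few millimetres deeper while watching the force.

{"op": "jog_arm", "data": {"deltas": "-0.003 0 0 0 0 0; -0.006 0 0 0 0 0; -0.009 0 0 0 0 0; -0.012 0 0 0 0 0; -0.015 0 0 0 0 0; -0.015 0 0 0 0 0; -0.015 0 0 0 0 0; -0.015 0 0 0 0 0; -0.015 0 0 0 0 0; -0.015 0 0 0 0 0"}}

```text
t: 14.25
tcp_pos: [0.5797, 0.2432, 0.1233]
tcp_rot: [-3.142, -0.0, -3.14]
ft_force: [-0.2, -0.2, -1.9]
width: 0.0461
grip_force: 61.7
```

{"op": "jog_arm", "data": {"deltas": "-0.003 0 0 0 0 0; -0.006 0 0 0 0 0; -0.009 0 0 0 0 0; -0.012 0 0 0 0 0; -0.015 0 0 0 0 0; -0.015 0 0 0 0 0; -0.015 0 0 0 0 0; -0.015 0 0 0 0 0; -0.015 0 0 0 0 0; -0.015 0 0 0 0 0"}}

```text
t: 15.5
tcp_pos: [0.5827, 0.2432, 0.1233]
tcp_rot: [3.142, -0.0, -3.14]
ft_force: [-0.2, -0.8, -1.8]
width: 0.0458
grip_force: 61.7
```

{"op": "jog_arm", "data": {"deltas": "-0.003 0 0 0 0 0; -0.006 0 0 0 0 0; -0.009 0 0 0 0 0; -0.012 0 0 0 0 0; -0.012 0 0 0 0 0; -0.012 0 0 0 0 0; -0.012 0 0 0 0 0; -0.012 0 0 0 0 0; -0.012 0 0 0 0 0; -0.012 0 0 0 0 0"}}

```text
t: 16.75
tcp_pos: [0.5851, 0.2432, 0.1233]
tcp_rot: [-3.142, 0.0, -3.14]
ft_force: [-0.3, 0.2, -2.1]
width: 0.046
grip_force: 61.6
```

{"op": "jog_arm", "data": {"deltas": "-0.003 0 0 0 0 0; -0.006 0 0 0 0 0; -0.009 0 0 0 0 0; -0.012 0 0 0 0 0; -0.012 0 0 0 0 0; -0.012 0 0 0 0 0; -0.012 0 0 0 0 0; -0.012 0 0 0 0 0; -0.012 0 0 0 0 0; -0.012 0 0 0 0 0"}}

```text
t: 18.0
tcp_pos: [0.5875, 0.2432, 0.1233]
tcp_rot: [3.142, -0.0, -3.14]
ft_force: [-1.7, 0.8, -1.3]
width: 0.0464
grip_force: 61.7
```

Run:
```python
from h import *
from workcell import get_obs
import cv2
print(get_obs()['ft_force'],get_obs()['ft_torque'])
# foot outline bottom by brown mask vs the projected foot circle; same test on the start picture (mill at ~.410,.2195)
def low(n,im,c,z):
    hsv=cv2.cvtColor(im,cv2.COLOR_BGR2HSV); m=(hsv[...,2]<115)&(hsv[...,1]>110)&((hsv[...,0]<15)|(hsv[...,0]>170))
    a=np.linspace(0,6.28,60); q=np.array([proj(n,(c[0]+.029*np.cos(t),c[1]+.029*np.sin(t),z)) for t in a])
    u=int(q[:,0].mean()); lo=[np.nonzero(m[int(q[:,1].mean())-20:int(q[:,1].max())+8,k])[0].max(initial=-1)+int(q[:,1].mean())-20 for k in range(u-3,u+4)]
    print(n,'pred bottom',q[:,1].max().round(1),'seen',lo)
low('scene',cv2.imread('pics/scene0.png'),(.41,.2195),0)
for n in('scene','side'):
    im=vision.capture(n)
    for x in(.577,.585): low(n,im,(x,.243),.005)
```

```text
[-1.70159177  0.78939111 -1.32867584] [0.00146496 0.68165926 0.01253023]
scene pred bottom 211.1 seen [np.int64(210), np.int64(210), np.int64(210), np.int64(210), np.int64(210), np.int64(210), np.int64(210)]
scene pred bottom 188.1 seen [np.int64(186), np.int64(186), np.int64(186), np.int64(186), np.int64(186), np.int64(186), np.int64(186)]
scene pred bottom 186.9 seen [np.int64(186), np.int64(186), np.int64(186), np.int64(186), np.int64(186), np.int64(186), np.int64(186)]
side pred bottom 184.7 seen [np.int64(180), np.int64(181), np.int64(181), np.int64(181), np.int64(181), np.int64(179), np.int64(180)]
side pred bottom 182.7 seen [np.int64(181), np.int64(181), np.int64(180), np.int64(181), np.int64(181), np.int64(181), np.int64(181)]
```

Contact with the back wall shows in the force. I'll ease off about 1 mm and lower onto the floor.

{"op": "jog_arm", "data": {"deltas": "0.005 0 0 0 0 0; 0.005 0 0.003 0 0 0; 0.005 0 0.005 0 0 0; 0.005 0 0.007 0 0 0; 0.005 0 0.009 0 0 0; 0.005 0 0.009 0 0 0; 0.005 0 0.009 0 0 0; 0.005 0 0.009 0 0 0; 0.005 0 0.009 0 0 0; 0.005 0 0.009 0 0 0"}}

```text
t: 19.35
tcp_pos: [0.5867, 0.2432, 0.1223]
tcp_rot: [3.141, 0.001, -3.14]
ft_force: [-3.3, -0.2, 5.6]
width: 0.046
grip_force: 62.3
```

{"op": "jog_arm", "data": {"deltas": "0 0 0 0 0 0; 0 0 0 0 0 0; 0 0 0 0 0 0; 0 0 0 0 0 0; 0 0 0 0 0 0; 0 0 0 0 0 0; 0 0 0 0 0 0; 0 0 0 0 0 0; 0 0 0 0 0 0; 0 0 0 0 0 0", "gripper": 0, "newtons": 20}}

```text
t: 20.6
tcp_pos: [0.5865, 0.2432, 0.1215]
tcp_rot: [-3.142, -0.0, -3.14]
ft_force: [0.2, -0.1, 1.2]
width: 0.0854
grip_force: 0.0
```

{"op": "jog_arm", "data": {"deltas": "0 0 -0.05 0 0 0; 0 0 -0.1 0 0 0; 0 0 -0.2 0 0 0; 0 0 -0.3 0 0 0; 0 0 -0.45 0 0 0; 0 0 -0.6 0 0 0; 0 0 -0.75 0 0 0; 0 0 -0.8 0 0 0; 0 0 -0.8 0 0 0; 0 0 -0.8 0 0 0"}}

```text
t: 21.85
tcp_pos: [0.5862, 0.2431, 0.2802]
tcp_rot: [-3.141, -0.002, -3.14]
ft_force: [0.2, 0.2, -1.0]
width: 0.0854
grip_force: 0.0
```

Run:
```python
from h import *
import cv2
a=vision.capture('scene'); b=vision.capture('side');w=vision.capture('wrist')
A=cv2.resize(a[100:220,195:335],None,fx=2.8,fy=2.8,interpolation=cv2.INTER_CUBIC)
B=cv2.resize(b[100:220,205:345],None,fx=2.8,fy=2.8,interpolation=cv2.INTER_CUBIC)
W=np.zeros((264,784,3),np.uint8); w2=w[130:330,110:410]; w2=cv2.resize(w2,(396,264)); W[:,:396]=w2
cv2.imwrite('pics/fin.png',np.vstack([np.hstack([A,B]),W]))
```

```text
(no output)
```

View pics/fin.png

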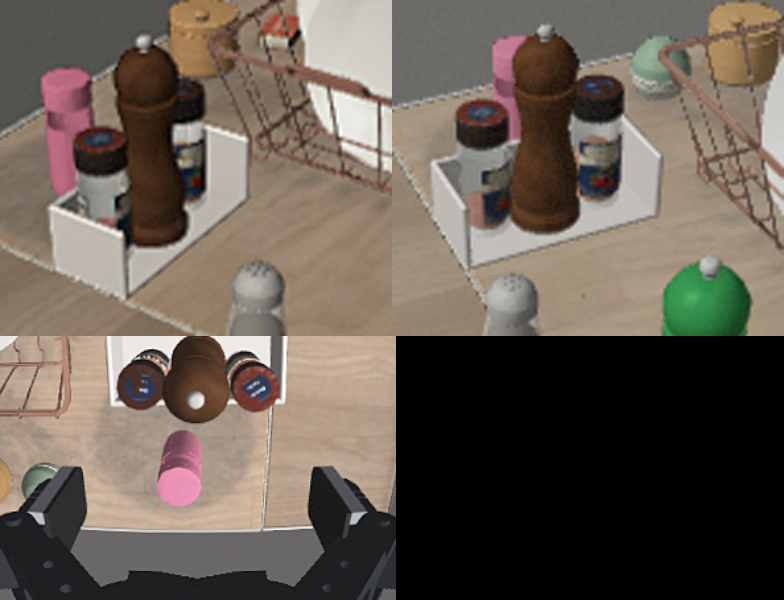

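The mill stands upright near the back wall between both upright jars, in one row, and the gripper is clear.

```bash
python3 -c "
from workcell import order; print(order.hand_in())"
```

```text
the job is handed in; nothing more can be done
None
```

The dark brown pepper mill stands let go in the tray, close to the back wall between the two upright jars, and I handed the job in at about 22 s of the 42 s allowed; no verdict came back.

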